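Set the length stop of a craft marking jig and bring the wood block up to it

TASK

Set up the marking jig for the next wood block: with closed fingertips, push the sliding stop along its rail until its spring pin clicks into the notch of the click block, without running past it. Then push the wood block along its channel from its other end until it rests against the stop, leaving the stop clicked in. Only push: do not lift or carry the block, and leave the other things on the table and on the jig where they are.

Things in the scene. Friction and masses are not known exactly. Their poses are not given: they have to be found in the camera images.
- jig: Fixed marking jig on the table: grey laminate board 190 x 500 x 14 mm. Origin on the table surface; its y axis runs along the rail, x across it, z up (board x from -100 to +90 mm, y from -250 to +250). An aluminium rail 40 mm wide (x from 19 to 59 mm, y from -240 to +240) has its top at z = 28 mm. In front of it (lower x) a channel 36.5 mm wide, floor at z = 14 mm, runs along y between the rail and a wooden lip (x from -25.5 to -17.5 mm, top at z = 22 mm).
- stop (a joint): Sliding stop's travel along the rail in m: 0 when it stands farthest to the jig's +y, growing as it is pushed towards the jig's -y; ends at 0.19. Its pin is at jig y = 0.18 - value. It needs about 1.5 N to slide, about 6 N up the ramp of the click block, then the force drops as the pin falls in. About 12 N would push it back out, about 20 N push it on past the notch.
- stop_push (a point): Centre of the sliding stop's +y side, the face to push. The stop is a grey plastic block 40 mm long (jig y), 76 mm wide (jig x from -16 to +60 mm), its top at z = 68 mm above the table, with a small steel pin head standing 12 mm above that. This point is at jig x = 22 mm, z = 52 mm, 20 mm to the +y side of the pin; over the rail the face reaches from z = 36 to 68 mm. Axes as the jig.
- stop_face (a point): Centre of the part of the stop's -y side that hangs in the channel, where the block must come to rest: 20 mm to the -y side of the pin, jig x = 1 mm, z = 31 mm (face from z = 17 to 68 mm). Axes as the jig.
- stop_pin (a point): Point on the rail's top under the axis of the stop's sprung pin (half-way along the stop; jig x = 48 mm, z = 28 mm). Axes as the jig.
- pin (a joint): Lift of the sprung pin in m: 0 when down (between clicks or in the notch), about 0.004 on top of the near hump of the click block.
- notch (a point): Centre of the notch in the click block, on the rail's top (jig x = 48 mm, z = 28 mm): the stop is clicked in when its pin stands here. The click block is a dark steel clip on the rail with a 36 mm long part and a small black screw behind the rail (to +x), two low steel humps on the rail, ramp on the +y side, the humps about 7 mm either side of the notch and at most 7 mm above the rail. Axes as the jig.
- block_mid (a point): Centre of the loose pine block lying in the channel on the -y side of the stop: 110 mm long (y), 34 mm wide (x), 34 mm high, from z = 14 to 48 mm, so 20 mm stand above the rail; about 60 g, about 1 mm of play to either side. Axes: y along its length, towards the stop.
- block_lead (a point): Centre of the block's end face towards the stop (+y).
- block_tail (a point): Centre of the block's other end face (-y), the one to push, at z = 31 mm.
- offcut: Bystander: loose wooden offcut 26 x 34 x 22 mm on the front strip of the jig's board; origin under its centre.
- figure: Bystander: small blue clay animal, 26 x 54 x 40 mm, on the front strip of the jig's board; origin under its centre.
- gluegun: Bystander: black glue gun lying on its side left of the jig, about 250 x 130 x 34 mm; origin under its barrel.
- tray: Bystander: white paper tray 150 x 210 x 18 mm with small clay animals, right of the jig; origin under its centre.
- tub: Bystander: white lidded tub, 100 mm across, 100 mm high, beyond the jig to the right; origin under its centre.
- beaker: Bystander: white cup, 70 mm across, 85 mm high, beyond the jig to the left; origin under its centre.
Mind the look-alikes: they are no part of the job. What is shaped like the part that bears block_mid but purple is not meant.

How it is judged:
On the way, in this order (a step that is already met when the one before it is completed fails the run):
1. the stop is clicked into the notch (y of stop_pin in the frame of notch between -0.003 and 0.003 m and value of joint pin below 0.0015 m), for 0.2 s.
2. the block rests against the clicked-in stop (y of block_lead in the frame of stop_face above -0.002 m and y of stop_pin in the frame of notch below 0.003 m), for 0.2 s.
At the end, for the whole second after the job is handed in: The stop's pin stands within 3 mm of the notch centre and is down (lift under 1.5 mm); the block lies flat in its channel, at rest, its leading end within 2 mm of the stop's face (all of step 2 and y of stop_pin in the frame of notch above -0.003 m and value of joint pin below 0.0015 m and y of block_lead in the frame of stop_face below 0.002 m and z of block_mid in the frame of jig between 0.028 and 0.034 m and x of block_mid in the frame of jig between -0.003 and 0.004 m and linear speed of block below 0.01 m/s); the robot touches nothing.
It fails at once if the stop is pushed past the notch (y of stop_pin in the frame of notch below -0.006 m).
It fails at once if the block is lifted or tipped (z of block_mid in the frame of jig above 0.038 m or angle between block_mid's own z axis and vertical above 0.2 rad).
It fails at once if a bystander is displaced by more than 25 mm (distance of any of offcut, figure, gluegun, tray, tub, beaker from where it was at the start of the episode above 0.025 m).
It also fails if it takes over 48 s, if anything falls off the work surface, if the arm or the gripper's body presses on something with over 40 N, if the wrist force passes 120 N, or if a joint passes its speed limit or range.

ROBOT

A 6-joint arm with a two-finger parallel gripper is mounted at the origin on the work surface. World frame = base frame: x ahead of the robot, y to its left, z up, the work surface at z = 0. Lengths are in m, angles in rad, forces in N, time in s.
With the tool pointing down it reaches from about 0.3 to 0.875 m from the base axis. Payload 6.4 kg.
Tool frame: the origin (TCP) lies between the finger pads; the fingertips stand 8 mm ahead of it and the grasp point (between the pads) lies 11 mm behind it; z points along the fingers, y is the direction in which the jaws open and shut (so a half turn about z gives the same grasp; the last joint's range is limited). The gripper opens to 85 mm and grips with 20 to 120 N. Pads are 22 mm wide; open, the fingers measure 114 mm over their backs; the gripper's body (76 mm by 85 mm) begins 54 mm behind the grasp point. The pads swing forward as they close: fully open they stand 13 mm farther back than shut.
Start: joints at [-1.368, 0.181, 1.607, -0, 1.354, -0.206], TCP at [0.229, -0.528, 0.239] pointing down, gripper open.
Joint ranges: [-2.99, 2.99], [-0.89, 2.07], [0.3, 2.58], [-1.14, 4.28], [0, 2.63], [-3.12, 3.12]. Speed limits (rad/s): [2.57, 2.57, 3.01, 3.14, 3.14, 3.14].

INTERFACE

Orientations are given as a unit quaternion [w, x, y, z].
In Python, from bench import monitor, viewer, workorder, spotter gives the robot as it stands. The module is installed in compiled form; this text tells all that it offers.
- The arm moves only by the tool move_arm, never from a script. Its argument "motion" is a list of rows, each a list of 3 entries, a list of its own where there are three numbers: the shift along the tool's x, y, z in units of 60 mm (1.0 is 60 mm), then the turn, a rotation vector about the tool's x, y, z in units of 8 degrees (1.0 is 8 degrees), then the opening in per cent of the stroke, from 0 (shut) to 100 (fully open). In form: [[[dx, dy, dz], [rx, ry, rz], grip], ...]. A call has 1 to 10 rows; each row is the pose to reach, as a shift and turn from the pose commanded when the call began, along the tool's axes at that moment; what a row does not reach only later rows make up. A row lasts 1/8 s, in which the tool goes at most 62.5 mm and 10.7 degrees, less where a joint would pass 70% of its speed; a pose out of reach is approached as far as the arm can. A call with a gripper value outside its range is refused whole. The fingers move at their own pace and stop on an object; the grip force is fixed at half the most. Time passes only in rows, so rows that repeat a pose let the fingers close. It gives the time, the measured TCP pose, the force and the opening at its end, in the units of the state.
- monitor.get_obs(): the state, without advancing time (a new reading comes with each control period).
- viewer.camera(name): name is "side" or "top" or "wrist"; returns the picture (480x640x3 uint8, blue, green, red); there is no depth.
- viewer.calibration(name): a dict with "fovy" (degrees; the focal length in pixels is half the picture's height over the tangent of half this angle, whatever the lens; pixels are square), "cx", "cy" (the principal point, pixels), "distortion" ([k1, k2, p1, p2, k3] as OpenCV has them; the pictures are not rectified), "extrinsics" (4x4, takes a point from camera to world coordinates). Camera axes: x right, y down, z forward; pixel columns grow to the right and rows downward; lengths in m; the calibration is good to about 2 mm. A picture is of the moment at which its call begins: read the wrist's pose just before it. calibration takes no time and is no camera call; for the wrist camera it gives the pose at the moment of the call.
- workorder.hand_in(): hands the job in, once; it reports no verdict.
Trained networks look in the newest picture that a camera, given by its name, has taken for a name from the list of things; names that differ only in an ending like _2 or _b are one class to them, and where a whole thing is asked for, a point or a joint stands for the part that bears it (a point fixed in the world has none). Each returns a list of dicts, best first, with "score" (0 to 1); they miss things now and then, are a little off and sometimes report something else, mostly with a low value. They report only what shows in the picture. A call takes as long as a camera call. They do not tell look-alikes from the thing itself.
- spotter.search_frame(camera, name): "centre" ([column, row] as shares, 0 to 1, of the picture: columns of its width, rows of its height, amid what is visible of it).
- spotter.outline_of(camera, name): "region" (480x640 bool, what is visible of it) and "centre" ([column, row] as shares, 0 to 1, of the picture: columns of its width, rows of its height, amid what is visible of it).
The state is a dict: "time_s": time; "q": joint angles; "dq": joint speeds; "joint_efforts": joint torques, N m; "eef_pos": TCP position; "eef_rot": TCP orientation; "wrist_force": force on the tool from outside, world axes, zero at the start; "torque": the same for the moment, N m; "opening": opening from 0.0 (shut) to 1.0 (fully open).
Only numpy, scipy, OpenCV 4.12 (cv2) and the standard library are available. Lean on these libraries where they do the work, as an engineer would, in place of code of your own. Each camera call takes 0.05 s, during which the arm holds its last target. There are 200 camera calls.

## Working session

There is one attempt and no reset: what is moved stays moved. The work goes in short steps, Python scripts to look and compute and a tool call to move; the robot and the scene stay as the last step left them, time stands still between calls to the robot, and variables do not carry over. Pictures are saved under pics/ and viewed, about 8 in all and at most 12, crops included, and the job is handed in when it is done.

Besides the shell and the picture viewer there is one more tool, called after ">>>" by a JSON object that holds its "api" and its "payload". move_arm: Moves the arm, as the interface text tells. Its arguments: {"type":"object","properties":{"motion":{"type":"array","items":{"type":"array"}}},"required":["motion"]}

```bash
mkdir -p pics; cat > h.py <<'E'
import numpy as np, cv2
from bench import monitor, viewer, workorder, spotter
def K(c):
    f=240/np.tan(np.radians(c['fovy'])/2); return np.array([[f,0,c['cx']],[0,f,c['cy']],[0,0,1]])
def ray(c,px):
    p=cv2.undistortPoints(np.array(px,float).reshape(-1,1,2),K(c),np.array(c['distortion'],float)).reshape(-1,2)
    E=np.array(c['extrinsics']); d=np.c_[p,np.ones(len(p))]@E[:3,:3].T
    return E[:3,3],d
def atz(c,px,z):
    o,d=ray(c,px); z=np.asarray(z,float)
    return o+d*((z-o[2])/d[:,2])[:,None]
def proj(c,P):
    E=np.linalg.inv(np.array(c['extrinsics'])); r,_=cv2.Rodrigues(E[:3,:3])
    return cv2.projectPoints(np.array(P,float).reshape(-1,1,3),r,E[:3,3],K(c),np.array(c['distortion'],float))[0].reshape(-1,2)
E
python3 - <<'E'
from h import *
o=monitor.get_obs(); print(o['eef_pos'],o['eef_rot'],o['time_s'])
for n in ['top','side']:
    im=viewer.camera(n); cv2.imwrite(f'pics/{n}0.png',im)
    c=viewer.calibration(n); print(n,np.array(c['extrinsics']).round(3).tolist(),c['fovy'],c['distortion'])
    for t in ['jig','stop','notch','block_mid','pin']:
        for r in spotter.search_frame(n,t)[:3]: print(t,round(r['score'],2),(np.array(r['centre'])*[640,480]).round(1))
E
```

```text
[ 0.22845398 -0.52708577  0.23838545] [-8.70107407e-04  9.79183638e-01  2.02974494e-01 -5.85483711e-06] 0.0
top [[0.008, -0.996, 0.085, 0.407], [-1.0, -0.008, 0.003, -0.002], [-0.002, -0.085, -0.996, 1.606], [0.0, 0.0, 0.0, 1.0]] 49.74894973167183 [-0.13578647  0.          0.          0.          0.        ]
jig 0.9 [326.8 241.7]
stop 0.56 [281.3 235. ]
notch 0.51 [303.6 223.6]
notch 0.26 [447.2 203.5]
block_mid 0.94 [324.1 306.1]
block_mid 0.8 [368.5 236. ]
side [[-0.866, -0.224, 0.447, 0.072], [-0.5, 0.398, -0.769, 0.833], [-0.006, -0.889, -0.457, 0.585], [0.0, 0.0, 0.0, 1.0]] 56.78729078114843 [0.03006689 0.         0.         0.         0.        ]
jig 0.58 [308.  280.8]
jig 0.35 [332.3 237.1]
block_mid 0.78 [395.8 289.2]
block_mid 0.69 [337.4 239.9]
pin 0.63 [402.5 207.2]
```

View pics/top0.png

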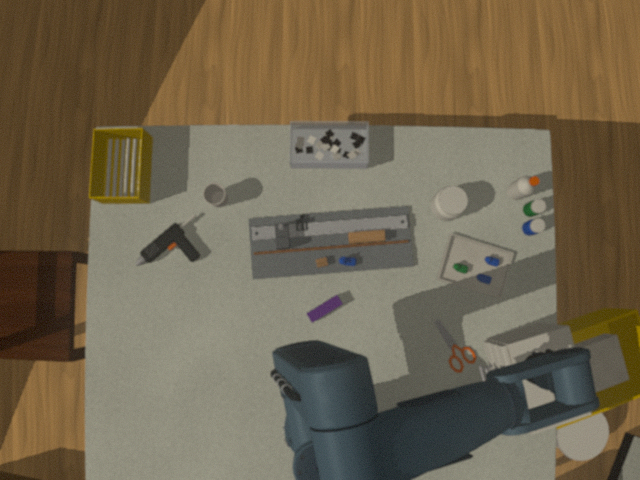

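View pics/side0.png

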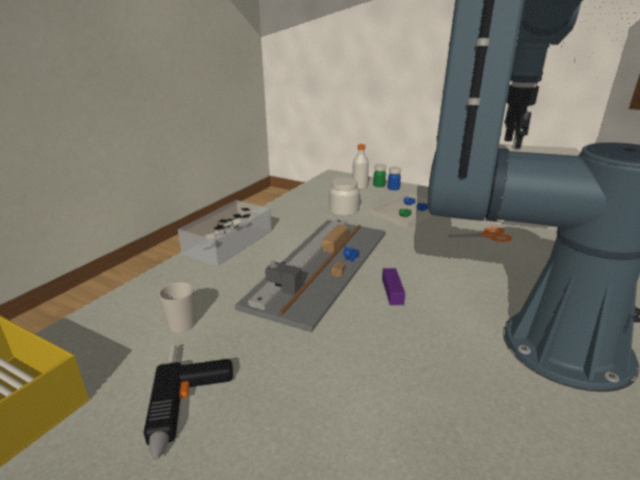

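The top view shows the jig with corners at about (249,218), (412,206), (416,268) and (252,278). The stop is at (281,235), the click block at (303,224) and the pine block at (368,236). The purple look-alike, which I'll ignore, is at (325,306). The side view agrees.

```bash
python3 - <<'E'
from h import *
im=viewer.camera('top'); c=viewer.calibration('top')
r=spotter.outline_of('top','jig')[0]; m=r['region'].astype(np.uint8)
ys,xs=np.nonzero(m); P=atz(c,np.c_[xs,ys],np.full(len(xs),.014))[:,:2]
rc=cv2.minAreaRect((P*1000).astype(np.float32)); print(rc)
x0,y0,w,h=cv2.boundingRect(m); print(x0,y0,w,h)
for t in ['stop','block_mid','notch']:
    for r in spotter.outline_of('top',t)[:2]:
        m=r['region']; ys,xs=np.nonzero(m)
        if len(xs)==0: continue
        z={'stop':.068,'block_mid':.048,'notch':.03}[t]
        print(t,round(r['score'],2),[round(v,1) for a in cv2.minAreaRect((atz(c,np.c_[xs,ys],np.full(len(xs),z))[:,:2]*1000).astype(np.float32)) for v in np.atleast_1d(a)],len(xs))
cv2.imwrite('pics/crop.png',cv2.resize(im[195:290,240:425],None,fx=4.3,fy=4.3,interpolation=cv2.INTER_CUBIC))
E
```

```text
((568.4412841796875, -30.0296630859375), (196.51844787597656, 507.3633117675781), 5.041672706604004)
248 205 167 75
stop 0.91 [np.float64(580.8), np.float64(117.4), np.float64(78.7), np.float64(40.8), np.float64(4.1)] 350
block_mid 0.92 [np.float64(364.2), np.float64(-12.5), np.float64(36.5), np.float64(110.5), np.float64(34.0)] 425
block_mid 0.77 [np.float64(582.4), np.float64(-138.0), np.float64(36.7), np.float64(111.6), np.float64(5.4)] 436
notch 0.5 [np.float64(626.5), np.float64(60.4), np.float64(49.6), np.float64(33.8), np.float64(0.6)] 159
```

View pics/crop.png

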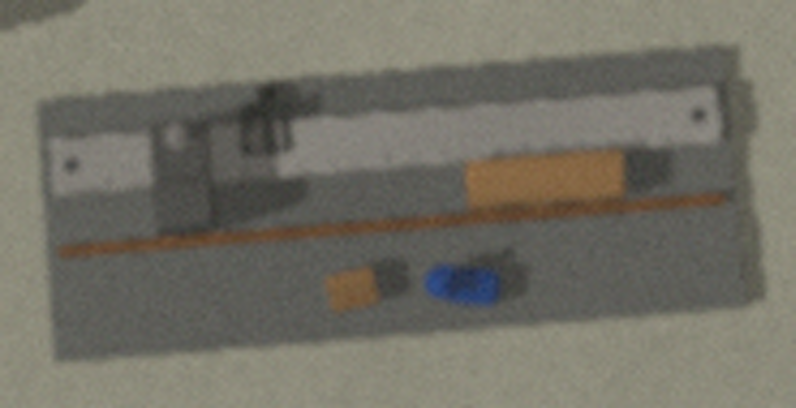

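>>> {"api": "move_arm", "payload": {"motion": [[[0.8, -0.6, -0.83], [0, 0, -0.7], 0], [[1.5, -1.2, -0.83], [0, 0, -1.5], 0], [[2.3, -1.8, -0.83], [0, 0, -2.3], 0], [[3.1, -2.4, -0.83], [0, 0, -3.1], 0], [[3.9, -3.0, -0.83], [0, 0, -3.9], 0], [[4.7, -3.6, -0.83], [0, 0, -4.7], 0], [[5.5, -4.2, -0.83], [0, 0, -5.5], 0], [[6.3, -4.8, -0.83], [0, 0, -6.3], 0], [[7.0, -5.4, -0.83], [0, 0, -7.1], 0], [[7.8, -6.0, -0.83], [0, 0, -7.9], 0]]}}

```text
time_s: 2.1
eef_pos: [0.5156, -0.0095, 0.2895]
eef_rot: [0.0, 0.726, 0.687, 0.0]
wrist_force: [1.1, -0.1, -0.3]
opening: -0.003
```

```bash
cat >> h.py <<'E'
from scipy.spatial.transform import Rotation as R
def togo(p,ax):  # world target and wanted tool-x yaw (deg) -> units
    o=monitor.get_obs(); q=np.array(o['eef_rot']); r=R.from_quat(q[[1,2,3,0]])
    a=np.radians(ax); x=[np.cos(a),np.sin(a),0]; z=[0,0,-1]; T=R.from_matrix(np.c_[x,np.cross(z,x),z])
    print('t',round(o['time_s'],2),'pos',np.round(o['eef_pos'],4),'yaw',np.degrees(np.arctan2(*r.apply([1,0,0])[[1,0]])).round(2),'f',np.round(o['wrist_force'],2))
    print('shift',(r.inv().apply(np.array(p)-o['eef_pos'])/.06).round(3),'turn',(np.degrees((r.inv()*T).as_rotvec())/8).round(3))
E
python3 - <<'E'
from h import *
togo([.57,.09,.29],94.9)
c=viewer.calibration('wrist'); print(np.array(c['extrinsics']).round(3).tolist(),c['fovy'])
E
```

```text
t 2.1 pos [ 0.5156 -0.0095  0.2895] yaw 86.83 f [ 1.11 -0.13 -0.3 ]
shift [ 1.707  0.814 -0.009] turn [ 0.006  0.004 -1.009]
[[0.999, -0.051, -0.017, 0.519], [-0.053, -0.955, -0.293, 0.064], [-0.001, 0.293, -0.956, 0.425], [0.0, 0.0, 0.0, 1.0]] 69.80304094326861
```

>>> {"api": "move_arm", "payload": {"motion": [[[0.9, 0.4, 0.4], [0, 0, -0.5], 0], [[1.8, 0.7, 0.8], [0, 0, -1.0], 0], [[2.7, 0.8, 1.2], [0, 0, -1.0], 0], [[3.0, 0.85, 1.5], [0, 0, -1.0], 0], [[3.0, 0.85, 1.5], [0, 0, -1.0], 0], [[3.0, 0.85, 1.5], [0, 0, -1.0], 0]]}}

```text
time_s: 2.85
eef_pos: [0.5769, 0.1642, 0.1999]
eef_rot: [0.001, 0.678, 0.735, 0.0]
wrist_force: [-1.0, 0.1, 0.5]
opening: -0.001
```

```bash
python3 - <<'E'
from h import *
c=viewer.calibration('wrist'); im=viewer.camera('wrist'); cv2.imwrite('pics/w1.png',im)
import pickle; pickle.dump(c,open('w1.pkl','wb'))
togo([.579,.1665,.2],94.9)
for t in ['stop','notch','block_mid','pin']:
    for r in spotter.search_frame('wrist',t)[:2]: print(t,round(r['score'],2),(np.array(r['centre'])*[640,480]).round(1))
E
```

```text
t 2.9 pos [0.5771 0.1639 0.2003] yaw 94.53 f [-0.41 -0.06  0.02]
shift [0.04  0.035 0.005] turn [ 0.012  0.004 -0.046]
stop 0.95 [318.7 277.5]
notch 0.77 [367.3 330.4]
block_mid 0.91 [101.8 355.8]
pin 0.64 [355.2 295.1]
pin 0.53 [319.1 279.6]
```

View pics/w1.png

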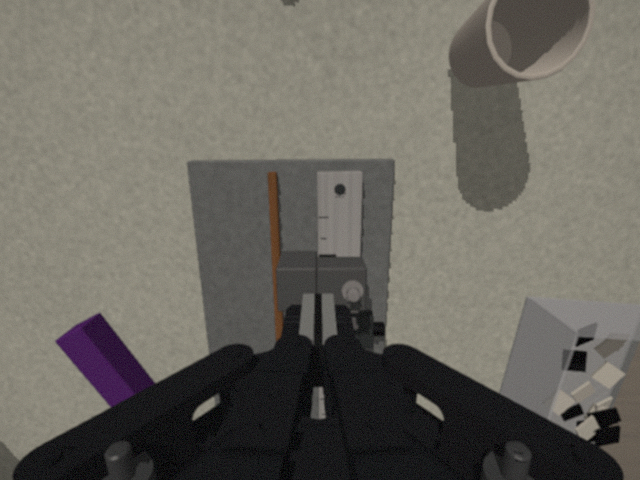

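The jig's +y edge is at row 160, the stop's top edge at about row 267 and the pin head at (352,291). The gripper hides the notch, so I'll back off along -y to see the stop and clip together.

>>> {"api": "move_arm", "payload": {"motion": [[[-0.9, 0, 0], [0, 0, 0], 0], [[-1.8, 0, 0], [0, 0, 0], 0], [[-2.3, 0, 0], [0, 0, 0], 0], [[-2.3, 0, 0], [0, 0, 0], 0], [[-2.3, 0, 0], [0, 0, 0], 0]]}}

```text
time_s: 3.72
eef_pos: [0.5875, 0.028, 0.1994]
eef_rot: [0.0, 0.678, 0.735, 0.0]
wrist_force: [-0.5, -0.1, 0.6]
opening: 0.002
```

```bash
python3 - <<'E'
from h import *
c=viewer.calibration('wrist'); im=viewer.camera('wrist'); cv2.imwrite('pics/w2.png',im)
import pickle; pickle.dump(c,open('w2.pkl','wb'))
for t in ['stop','notch','block_mid','pin']:
    for r in spotter.search_frame('wrist',t)[:2]: print(t,round(r['score'],2),(np.array(r['centre'])*[640,480]).round(1))
cv2.imwrite('pics/w2c.png',cv2.resize(im[60:300,220:440],None,fx=2.5,fy=2.5,interpolation=cv2.INTER_CUBIC))
E
```

```text
stop 0.6 [320.9 116. ]
notch 0.97 [364.4 194.8]
block_mid 0.65 [ 79.7 240.1]
block_mid 0.5 [319.2 402.7]
pin 0.61 [360.9 113.5]
pin 0.55 [321.  116.3]
```

View pics/w2c.png

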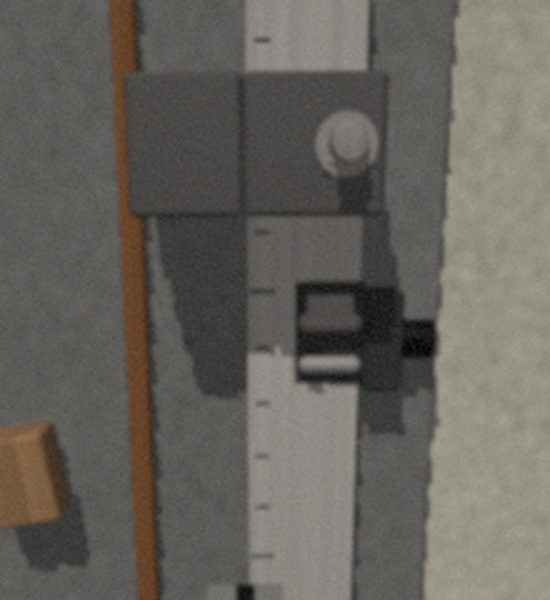

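```bash
python3 - <<'E'
from h import *
import pickle
def f(c,px,z,off): return atz(c,np.array(px)/off[2]+off[:2],np.full(len(px),z))
yaw=np.radians(4.9); X=np.array([np.cos(yaw),np.sin(yaw)]); Y=np.array([-X[1],X[0]]); O=np.array([.5734,-.0296])
def sh(n,P): print(n,[((np.array([ (p[:2]-O)@X,(p[:2]-O)@Y])*1000).round(1).tolist()) for p in P])
c=pickle.load(open('w2.pkl','rb')); o=(220,60,2.5)
sh('rail left edge',f(c,[(247,20),(247,500)],.028,o)); sh('rail right',f(c,[(369,20),(355,500)],.028,o))
sh('lip right',f(c,[(133,20),(157,580)],.022,o)); 
sh('stop +y edge,-y edge',f(c,[(180,72),(310,72),(180,211),(310,211)],.068,o))
sh('pin head',f(c,[(350,138)],.080,o))
sh('clip frame',f(c,[(330,283),(330,382)],.030,o)); sh('clip back',f(c,[(380,287),(380,390)],.035,o)); sh('screw',f(c,[(418,338)],.035,o))
sh('ramp start,end,dark2,hump2 centre,end',f(c,[(330,295),(330,330),(330,352),(330,362),(330,372)],.034,o))
c=pickle.load(open('w1.pkl','rb')); o=(0,0,1)
sh('jig end',f(c,[(189,161),(393,159)],.014,o)); sh('rail end',f(c,[(318,171),(361,171)],.028,o)); sh('stop top',f(c,[(300,267),(345,267)],.068,o)); sh('pin head',f(c,[(352,290)],.08,o))
E
```

```text
rail left edge [[19.4, 187.3], [18.9, 23.8]]
rail right [[58.7, 187.2], [59.6, 23.7]]
lip right [[-18.1, 188.6], [-16.8, -11.7]]
stop +y edge,-y edge [[0.2, 166.5], [37.2, 166.4], [-0.8, 128.6], [37.9, 128.4]]
pin head [[47.7, 147.9]]
clip frame [[48.0, 104.1], [48.9, 69.2]]
clip back [[64.7, 103.2], [66.2, 67.3]]
screw [[78.6, 85.7]]
ramp start,end,dark2,hump2 centre,end [[47.7, 100.4], [48.0, 88.4], [48.2, 80.7], [48.3, 77.2], [48.4, 73.6]]
jig end [[-97.5, 250.7], [87.5, 251.6]]
rail end [[19.6, 242.3], [57.2, 242.2]]
stop top [[4.4, 167.9], [41.6, 167.7]]
pin head [[46.7, 152.4]]
```

>>> {"api": "move_arm", "payload": {"motion": [[[0.9, 0.0, 0], [0, 0, -0.05], 0], [[1.8, 0.03, 0], [0, 0, -0.05], 0], [[2.28, 0.03, 0.4], [0, 0, -0.05], 0], [[2.28, 0.03, 1.2], [0, 0, -0.05], 0], [[2.28, 0.03, 2.0], [0, 0, -0.05], 0], [[2.28, 0.03, 2.45], [0, 0, -0.05], 0], [[2.28, 0.03, 2.45], [0, 0, -0.05], 0], [[2.28, 0.03, 2.45], [0, 0, -0.05], 0]]}}

```text
time_s: 4.97
eef_pos: [0.5793, 0.1648, 0.0534]
eef_rot: [0.001, 0.675, 0.738, 0.001]
wrist_force: [0.2, -0.1, -0.4]
opening: 0.0
```

```bash
cat >> h.py <<'E'
yaw=np.radians(4.9); X=np.array([np.cos(yaw),np.sin(yaw)]); Y=np.array([-X[1],X[0]]); O=np.array([.5734,-.0296])
def W(x,y,z): return [*(O+x/1e3*X+y/1e3*Y),z/1e3]
def J(p): return ((np.array([(p[:2]-O)@X,(p[:2]-O)@Y,p[2]]))*1000).round(1)
E
python3 - <<'E'
from h import *
print(J(monitor.get_obs()['eef_pos'])); togo(W(22,178,52),94.9)
E
```

```text
[ 22.5 193.2  53.4]
t 4.97 pos [0.5793 0.1648 0.0534] yaw 95.05 f [ 0.25 -0.06 -0.41]
shift [-0.253 -0.009  0.024] turn [ 0.014 -0.     0.019]
```

>>> {"api": "move_arm", "payload": {"motion": [[[-0.15, 0, 0], [0, 0, 0], 0], [[-0.25, 0, 0], [0, 0, 0], 0], [[-0.33, 0, 0], [0, 0, 0], 0], [[-0.43, 0, 0], [0, 0, 0], 0], [[-0.54, 0, 0], [0, 0, 0], 0], [[-0.65, 0, 0], [0, 0, 0], 0], [[-0.76, 0, 0], [0, 0, 0], 0], [[-0.86, 0, 0], [0, 0, 0], 0], [[-0.93, 0, 0], [0, 0, 0], 0], [[-0.97, 0, 0], [0, 0, 0], 0]]}}

```text
time_s: 6.22
eef_pos: [0.5834, 0.1061, 0.0521]
eef_rot: [-0.0, 0.676, 0.737, -0.0]
wrist_force: [0.7, 1.0, 1.6]
opening: 0.004
```

```bash
python3 - <<'E'
from h import *
o=monitor.get_obs();print(J(o['eef_pos']),o['wrist_force']); c=viewer.calibration('wrist'); im=viewer.camera('wrist')
import pickle; pickle.dump(c,open('w3.pkl','wb'))
togo(W(22,128,52),94.9)
print([proj(c,W(48,y,28))[0].round(0).tolist() for y in (78,85,92,100)], proj(c,W(48,105,80)))
for t in ['pin','stop']:
    for r in spotter.search_frame('wrist',t)[:2]: print(t,round(r['score'],2),(np.array(r['centre'])*[640,480]).round(1))
cv2.imwrite('pics/w3.png',cv2.resize(im[200:400,220:440],None,fx=2.5,fy=2.5))
E
```

```text
[ 21.6 134.4  52.1] [0.72105286 1.0489571  1.56934416]
t 6.28 pos [0.5834 0.1059 0.052 ] yaw 95.01 f [ 0.42  0.79 -1.11]
shift [-0.102  0.007  0.   ] turn [-0.001  0.001  0.014]
[[366.0, 388.0], [367.0, 378.0], [368.0, 367.0], [368.0, 354.0]] [[387.61490172 421.91164374]]
stop 0.59 [280.6 334.6]
```

View pics/w3.png

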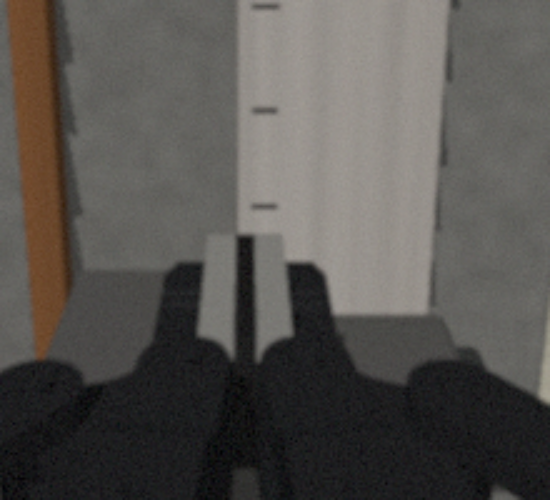

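```bash
python3 - <<'E'
from h import *
import pickle
c=pickle.load(open('w3.pkl','rb'))
for px,z in [((376,326),.036),((268,308),.017),((403.5,338.5),.068)]: print(J(atz(c,[px],[z])[0]))
E
```

```text
[ 49.6 121.4  36. ]
[ -6.4 121.3  17. ]
[ 54.7 134.3  68. ]
```

>>> {"api": "move_arm", "payload": {"motion": [[[-0.02, 0, 0], [0, 0, 0], 0], [[-0.04, 0, 0], [0, 0, 0], 0], [[-0.06, 0, 0], [0, 0, 0], 0], [[-0.07, 0, 0], [0, 0, 0], 0], [[-0.07, 0, 0], [0, 0, 0], 0]]}}

```text
time_s: 7.0
eef_pos: [0.5835, 0.1028, 0.0519]
eef_rot: [-0.0, 0.675, 0.737, 0.0]
wrist_force: [-1.3, 4.8, -0.6]
opening: -0.004
```

>>> {"api": "move_arm", "payload": {"motion": [[[-0.02, 0, 0], [0, 0, 0], 0], [[-0.04, 0, 0], [0, 0, 0], 0], [[-0.04, 0, 0], [0, 0, 0], 0]]}}

```text
time_s: 7.38
eef_pos: [0.5835, 0.1013, 0.0519]
eef_rot: [-0.001, 0.675, 0.737, 0.001]
wrist_force: [-1.3, 9.3, 0.2]
opening: 0.003
```

>>> {"api": "move_arm", "payload": {"motion": [[[-0.02, 0, 0], [0, 0, 0], 0], [[-0.03, 0, 0], [0, 0, 0], 0], [[-0.03, 0, 0], [0, 0, 0], 0]]}}

```text
time_s: 7.75
eef_pos: [0.5837, 0.0998, 0.052]
eef_rot: [-0.001, 0.675, 0.737, 0.001]
wrist_force: [-1.1, 9.8, -0.7]
opening: -0.002
```

>>> {"api": "move_arm", "payload": {"motion": [[[-0.015, 0, 0], [0, 0, 0], 0], [[-0.03, 0, 0], [0, 0, 0], 0], [[-0.03, 0, 0], [0, 0, 0], 0]]}}

```text
time_s: 8.12
eef_pos: [0.5838, 0.0977, 0.0519]
eef_rot: [-0.001, 0.675, 0.738, 0.0]
wrist_force: [-0.9, 8.2, -0.2]
opening: -0.002
```

>>> {"api": "move_arm", "payload": {"motion": [[[-0.015, 0, 0], [0, 0, 0], 0], [[-0.03, 0, 0], [0, 0, 0], 0], [[-0.03, 0, 0], [0, 0, 0], 0]]}}

```text
time_s: 8.5
eef_pos: [0.5841, 0.0951, 0.0519]
eef_rot: [-0.001, 0.675, 0.737, 0.0]
wrist_force: [-0.8, 4.1, -0.4]
opening: -0.001
```

>>> {"api": "move_arm", "payload": {"motion": [[[-0.015, 0, 0], [0, 0, 0], 0], [[-0.03, 0, 0], [0, 0, 0], 0], [[-0.03, 0, 0], [0, 0, 0], 0]]}}

```text
time_s: 8.88
eef_pos: [0.5846, 0.0923, 0.0521]
eef_rot: [0.0, 0.675, 0.737, -0.0]
wrist_force: [-0.5, 2.0, -0.3]
opening: 0.003
```

>>> {"api": "move_arm", "payload": {"motion": [[[-0.015, 0, 0], [0, 0, 0], 0], [[-0.02, 0, 0], [0, 0, 0], 0], [[-0.02, 0, 0], [0, 0, 0], 0]]}}

```text
time_s: 9.25
eef_pos: [0.5851, 0.0911, 0.0522]
eef_rot: [0.0, 0.675, 0.737, 0.0]
wrist_force: [-0.3, 0.3, 0.0]
opening: -0.002
```

>>> {"api": "move_arm", "payload": {"motion": [[[0.3, 0, 0], [0, 0, 0], 0], [[0.5, 0, -0.4], [0, 0, 0], 0], [[0.4, 0, -1.3], [0, 0, 0], 0], [[-0.3, 0, -2.1], [0, 0, 0], 0], [[-1.1, 0, -2.45], [0, 0, 0], 0], [[-2.0, 0, -2.45], [0, 0, 0], 0], [[-2.0, 0, -2.45], [0, 0, 0], 0], [[-2.0, 0, -2.45], [0, 0, 0], 0]]}}

```text
time_s: 10.25
eef_pos: [0.5951, -0.0272, 0.1988]
eef_rot: [-0.0, 0.676, 0.737, 0.0]
wrist_force: [0.3, 0.1, 0.2]
opening: 0.001
```

```bash
python3 - <<'E'
from h import *
import pickle
c=viewer.calibration('wrist'); im=viewer.camera('wrist'); pickle.dump(c,open('w4.pkl','wb'))
togo(W(1,-250,100),94.9)
cv2.imwrite('pics/w4.png',cv2.resize(im[60:300,220:440],None,fx=2.5,fy=2.5,interpolation=cv2.INTER_CUBIC))
E
```

```text
t 10.3 pos [ 0.595  -0.0267  0.1988] yaw 95.07 f [ 0.36 -0.56 -0.88]
shift [-4.185 -0.358  1.644] turn [-0.004 -0.005  0.021]
```

View pics/w4.png

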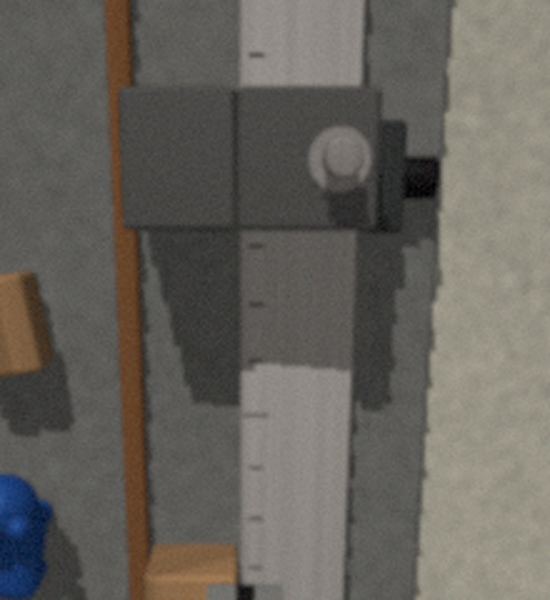

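```bash
python3 - <<'E'
from h import *
import pickle
c=pickle.load(open('w4.pkl','rb'))
f=lambda p,z:J(atz(c,[np.array(p)/2.5+[220,60]],[z])[0])
for n,p,z in [('stop+y',(300,87),.068),('stop-y',(300,226),.068),('pin',(343,155),.080),('clip+y',(392,122),.035),('clip-y',(392,232),.035),('screw',(422,177),.035),('blk lead',(190,572),.048),('blk lead far bottom?',(190,545),.014)]: print(n,f(p,z))
E
```

```text
stop+y [ 36.3 106.9  68. ]
stop-y [37.1 68.7 68. ]
pin [47.9 88.  80. ]
clip+y [ 68.2 100.6  35. ]
clip-y [70.  66.2 35. ]
screw [79.  83.7 35. ]
blk lead [  1.3 -52.3  48. ]
blk lead far bottom? [ -0.8 -55.6  14. ]
```

The pin stands at about jig y 87.9, while the clip centre and screw are at about 83.5. The force drop was the far slope of the near hump, so the stop needs roughly 4 mm more. I'll go back and nudge it, watching the force.

>>> {"api": "move_arm", "payload": {"motion": [[[0.9, 0, 0], [0, 0, 0], 0], [[1.8, 0, 0.3], [0, 0, 0], 0], [[2.2, 0, 0.8], [0, 0, 0], 0], [[2.25, 0, 1.6], [0, 0, 0], 0], [[2.25, 0, 2.45], [0, 0, 0], 0], [[2.25, 0, 2.45], [0, 0, 0], 0], [[2.15, 0, 2.45], [0, 0, 0], 0], [[2.06, 0, 2.45], [0, 0, 0], 0], [[2.03, 0, 2.45], [0, 0, 0], 0], [[2.03, 0, 2.45], [0, 0, 0], 0]]}}

```text
time_s: 11.55
eef_pos: [0.5853, 0.0928, 0.0532]
eef_rot: [0.001, 0.676, 0.737, 0.001]
wrist_force: [-0.7, 0.5, 0.6]
opening: 0.001
```

>>> {"api": "move_arm", "payload": {"motion": [[[-0.015, 0, 0], [0, 0, 0], 0], [[-0.03, 0, 0], [0, 0, 0], 0], [[-0.03, 0, 0], [0, 0, 0], 0]]}}

```text
time_s: 11.92
eef_pos: [0.5846, 0.0915, 0.052]
eef_rot: [-0.0, 0.675, 0.737, -0.0]
wrist_force: [-0.1, -0.3, -0.2]
opening: 0.002
```

>>> {"api": "move_arm", "payload": {"motion": [[[-0.015, 0, 0], [0, 0, 0], 0], [[-0.03, 0, 0], [0, 0, 0], 0], [[-0.03, 0, 0], [0, 0, 0], 0]]}}

```text
time_s: 12.3
eef_pos: [0.5849, 0.0896, 0.0521]
eef_rot: [0.0, 0.675, 0.737, -0.0]
wrist_force: [-0.1, 0.1, -0.0]
opening: -0.001
```

>>> {"api": "move_arm", "payload": {"motion": [[[-0.015, 0, 0], [0, 0, 0], 0], [[-0.02, 0, 0], [0, 0, 0], 0], [[-0.02, 0, 0], [0, 0, 0], 0]]}}

```text
time_s: 12.68
eef_pos: [0.585, 0.0884, 0.0521]
eef_rot: [0.0, 0.675, 0.737, 0.0]
wrist_force: [0.1, -0.0, -0.6]
opening: -0.001
```

>>> {"api": "move_arm", "payload": {"motion": [[[-0.015, 0, 0], [0, 0, 0], 0], [[-0.015, 0, 0], [0, 0, 0], 0]]}}

```text
time_s: 12.92
eef_pos: [0.5851, 0.0876, 0.0521]
eef_rot: [-0.0, 0.675, 0.737, 0.0]
wrist_force: [-0.3, 1.0, -0.6]
opening: -0.001
```

>>> {"api": "move_arm", "payload": {"motion": [[[-0.015, 0, 0], [0, 0, 0], 0], [[-0.015, 0, 0], [0, 0, 0], 0]]}}

```text
time_s: 13.18
eef_pos: [0.5851, 0.0869, 0.0521]
eef_rot: [-0.0, 0.675, 0.737, 0.0]
wrist_force: [1.0, 1.8, 0.3]
opening: 0.003
```

>>> {"api": "move_arm", "payload": {"motion": [[[-0.015, 0, 0], [0, 0, 0], 0], [[-0.015, 0, 0], [0, 0, 0], 0]]}}

```text
time_s: 13.42
eef_pos: [0.5851, 0.0865, 0.0521]
eef_rot: [-0.0, 0.675, 0.737, 0.0]
wrist_force: [-0.2, 4.8, 0.2]
opening: -0.002
```

The force rises stiffly, 1.8 to 4.8 N over 0.4 mm, about 3.5 mm beyond where it dropped. The stop is seated in the notch. Next is the block.

>>> {"api": "move_arm", "payload": {"motion": [[[0.3, 0, 0], [0, 0, 0], 0], [[0.4, 0, -0.7], [0, 0, 0], 0], [[0.3, 0, -1.5], [0, 0, 0], 0], [[-0.5, 0, -2.0], [0, 0, 0], 0], [[-1.4, -0.1, -2.0], [0, 0, 0], 0], [[-2.3, -0.2, -2.0], [0, 0, 0], 0], [[-3.2, -0.3, -2.0], [0, 0, 0], 0], [[-4.1, -0.35, -2.0], [0, 0, 0], 0], [[-5.0, -0.35, -2.0], [0, 0, 0], 0], [[-5.2, -0.35, -1.8], [0, 0, 0], 0]]}}

```text
time_s: 14.68
eef_pos: [0.5924, -0.2303, 0.161]
eef_rot: [0.002, 0.677, 0.736, -0.0]
wrist_force: [-0.2, 1.0, 0.0]
opening: 0.005
```

```bash
python3 - <<'E'
from h import *
import pickle
c=viewer.calibration('wrist'); im=viewer.camera('wrist'); pickle.dump(c,open('w5.pkl','wb'))
print(J(monitor.get_obs()['eef_pos'])); togo(W(1,-196,42),94.9)
print(proj(c,[W(1,y,48) for y in (-164,-54)]).round())
r=spotter.outline_of('wrist','block_mid')[0]; ys,xs=np.nonzero(r['region']); print(r['score'],xs.min(),xs.max(),ys.min(),ys.max())
cv2.imwrite('pics/w5.png',im)
E
```

```text
[   0.5 -200.4  158.1]
t 14.72 pos [ 0.591  -0.2293  0.1581] yaw 94.85 f [ 0.08 -0.16 -1.4 ]
shift [0.074 0.011 1.936] turn [-0.01   0.001 -0.006]
[[318. 194.]
 [318.  19.]]
0.98 291 344 20 194
```

View pics/w5.png

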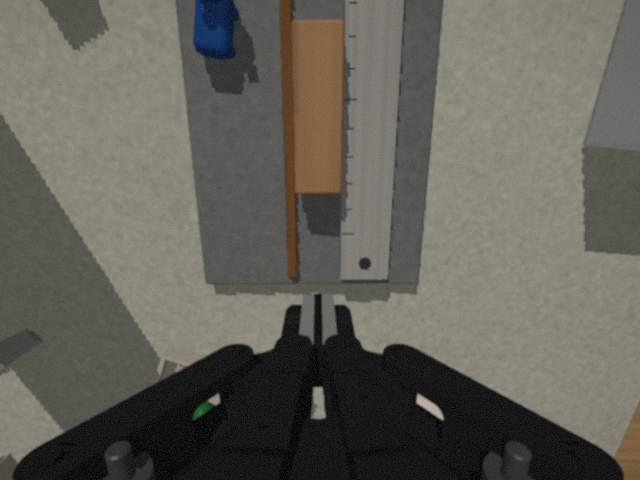

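The projection matches the block's ends at rows 20 and 194, so the tail is at jig y -164 and the lead at -54. I'll descend behind the tail.

>>> {"api": "move_arm", "payload": {"motion": [[[0, 0, 0.8], [0, 0, 0], 0], [[0, 0, 1.6], [0, 0, 0], 0], [[0, 0, 1.93], [0, 0, 0], 0], [[0, 0, 1.93], [0, 0, 0], 0], [[0.2, 0, 1.93], [0, 0, 0], 0], [[0.35, 0, 1.93], [0, 0, 0], 0], [[0.45, 0, 1.93], [0, 0, 0], 0], [[0.57, 0, 1.93], [0, 0, 0], 0], [[0.69, 0, 1.93], [0, 0, 0], 0], [[0.81, 0, 1.93], [0, 0, 0], 0]]}}

```text
time_s: 16.02
eef_pos: [0.5873, -0.1781, 0.0443]
eef_rot: [0.0, 0.675, 0.737, -0.0]
wrist_force: [-0.6, -0.0, 0.4]
opening: 0.005
```

>>> {"api": "move_arm", "payload": {"motion": [[[0.12, 0, 0], [0, 0, 0], 0], [[0.24, 0, 0], [0, 0, 0], 0], [[0.36, 0, 0], [0, 0, 0], 0], [[0.48, 0, 0], [0, 0, 0], 0], [[0.6, 0, 0], [0, 0, 0], 0], [[0.72, 0, 0], [0, 0, 0], 0], [[0.84, 0, 0], [0, 0, 0], 0], [[0.96, 0, 0], [0, 0, 0], 0], [[1.04, 0, 0], [0, 0, 0], 0], [[1.1, 0, 0], [0, 0, 0], 0]]}}

```text
time_s: 17.27
eef_pos: [0.5816, -0.1124, 0.0443]
eef_rot: [-0.0, 0.675, 0.737, -0.0]
wrist_force: [0.5, -0.1, 0.1]
opening: 0.003
```

```bash
python3 - <<'E'
from h import *
import pickle
print(J(monitor.get_obs()['eef_pos']))
c=viewer.calibration('wrist'); im=viewer.camera('wrist'); pickle.dump(c,open('w6.pkl','wb'))
togo(W(1,-57,42),94.9)
cv2.imwrite('pics/w6.png',im)
E
```

```text
[  1.1 -83.2  44.3]
t 17.32 pos [ 0.5815 -0.1121  0.0443] yaw 95.04 f [-0.03 -0.26  0.05]
shift [ 0.431 -0.     0.038] turn [-0.    -0.002  0.017]
```

View pics/w6.png

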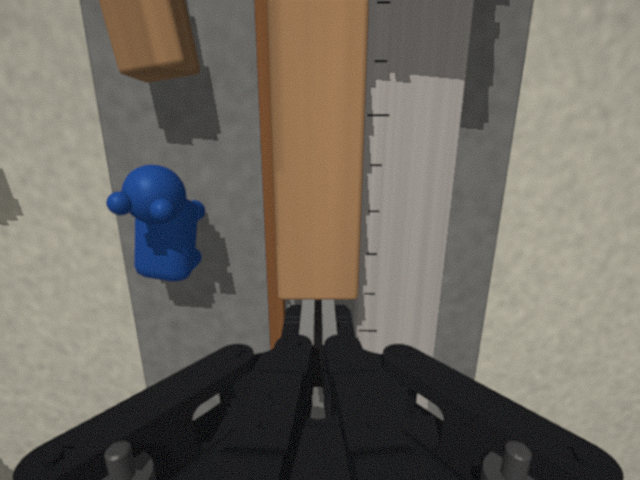

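>>> {"api": "move_arm", "payload": {"motion": [[[0.1, 0, 0], [0, 0, 0], 0], [[0.19, 0, 0], [0, 0, 0], 0], [[0.27, 0, 0], [0, 0, 0], 0], [[0.33, 0, 0], [0, 0, 0], 0], [[0.36, 0, 0], [0, 0, 0], 0], [[0.36, 0, 0], [0, 0, 0], 0]]}}

```text
time_s: 18.08
eef_pos: [0.5796, -0.091, 0.0442]
eef_rot: [-0.0, 0.675, 0.737, 0.0]
wrist_force: [-0.8, -0.5, -0.1]
opening: 0.001
```

>>> {"api": "move_arm", "payload": {"motion": [[[0.015, 0, 0], [0, 0, 0], 0], [[0.03, 0, 0], [0, 0, 0], 0], [[0.03, 0, 0], [0, 0, 0], 0]]}}

```text
time_s: 18.45
eef_pos: [0.5795, -0.0893, 0.0442]
eef_rot: [-0.0, 0.675, 0.737, -0.0]
wrist_force: [0.5, 0.5, 0.8]
opening: 0.001
```

>>> {"api": "move_arm", "payload": {"motion": [[[0.015, 0, 0], [0, 0, 0], 0], [[0.015, 0, 0], [0, 0, 0], 0]]}}

```text
time_s: 18.7
eef_pos: [0.5795, -0.0884, 0.0443]
eef_rot: [-0.0, 0.675, 0.737, 0.0]
wrist_force: [0.2, 0.8, -0.1]
opening: -0.006
```

>>> {"api": "move_arm", "payload": {"motion": [[[0.015, 0, 0], [0, 0, 0], 0], [[0.015, 0, 0], [0, 0, 0], 0]]}}

```text
time_s: 18.95
eef_pos: [0.5794, -0.0875, 0.0443]
eef_rot: [-0.0, 0.675, 0.737, 0.0]
wrist_force: [0.3, 0.5, 0.4]
opening: -0.003
```

>>> {"api": "move_arm", "payload": {"motion": [[[0.015, 0, 0], [0, 0, 0], 0], [[0.015, 0, 0], [0, 0, 0], 0]]}}

```text
time_s: 19.2
eef_pos: [0.5793, -0.0866, 0.0443]
eef_rot: [-0.0, 0.675, 0.737, 0.0]
wrist_force: [0.9, 0.0, 0.3]
opening: 0.004
```

>>> {"api": "move_arm", "payload": {"motion": [[[0.015, 0, 0], [0, 0, 0], 0], [[0.015, 0, 0], [0, 0, 0], 0]]}}

```text
time_s: 19.45
eef_pos: [0.5792, -0.0859, 0.0443]
eef_rot: [0.0, 0.675, 0.737, -0.0]
wrist_force: [0.1, -0.9, 0.6]
opening: 0.001
```

>>> {"api": "move_arm", "payload": {"motion": [[[0.015, 0, 0], [0, 0, 0], 0], [[0.015, 0, 0], [0, 0, 0], 0]]}}

```text
time_s: 19.7
eef_pos: [0.5792, -0.0852, 0.0444]
eef_rot: [0.0, 0.675, 0.737, -0.0]
wrist_force: [-0.5, -2.9, -0.5]
opening: 0.002
```

>>> {"api": "move_arm", "payload": {"motion": [[[0.01, 0, 0], [0, 0, 0], 0], [[0.01, 0, 0], [0, 0, 0], 0]]}}

```text
time_s: 19.95
eef_pos: [0.5793, -0.0848, 0.0444]
eef_rot: [0.0, 0.675, 0.737, -0.0]
wrist_force: [-0.6, -5.5, -0.3]
opening: -0.003
```

>>> {"api": "move_arm", "payload": {"motion": [[[-0.1, 0, 0], [0, 0, 0], 0], [[-0.4, 0, 0], [0, 0, 0], 0], [[-0.5, 0, -0.8], [0, 0, 0], 0], [[-0.2, 0, -1.7], [0, 0, 0], 0], [[0.6, 0, -2.6], [0, 0, 0], 0], [[1.0, 0, -2.6], [0, 0, 0], 0], [[1.0, 0, -2.6], [0, 0, 0], 0], [[1.0, 0, -2.6], [0, 0, 0], 0]]}}

```text
time_s: 20.95
eef_pos: [0.5737, -0.0254, 0.1997]
eef_rot: [-0.0, 0.676, 0.737, -0.0]
wrist_force: [0.2, 0.6, 0.2]
opening: -0.001
```

```bash
python3 - <<'E'
from h import *
import pickle
c=viewer.calibration('wrist'); im=viewer.camera('wrist'); pickle.dump(c,open('w7.pkl','wb'))
togo(W(1,5,200),94.9)
print(proj(c,[W(37,104.5,68),W(48,84.5,80),W(1,64.5,48)]).round())
cv2.imwrite('pics/w7.png',cv2.resize(im[60:300,220:440],None,fx=2.5,fy=2.5,interpolation=cv2.INTER_CUBIC))
E
```

```text
t 21.0 pos [ 0.5735 -0.0256  0.1994] yaw 94.97 f [ 0.14  0.21 -0.43]
shift [ 0.017  0.008 -0.01 ] turn [-0.01  -0.002  0.009]
[[370. 104.]
 [387. 133.]
 [320. 160.]]
```

View pics/w7.png

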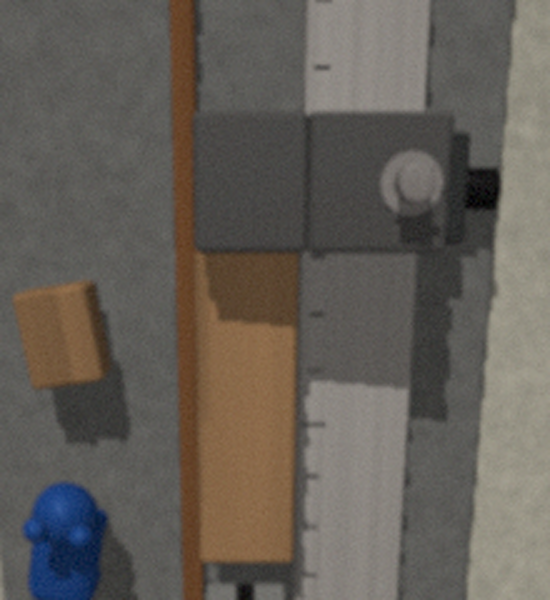

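```bash
python3 - <<'E'
from h import *
import pickle
c=pickle.load(open('w7.pkl','rb'))
f=lambda p,z:J(atz(c,[np.array(p)/2.5+[220,60]],[z])[0])
for n,p,z in [('stop+y',(300,113),.068),('stop-y',(380,250),.068),('pin',(416,180),.080),('clip+y',(458,134),.035),('clip-y',(456,243),.035),('screw',(482,188),.035),('blk end',(248,562),.048),('tick',(318,314),.028),('tick2',(318,67),.028)]: print(n,f(p,z))
c=pickle.load(open('w4.pkl','rb'))
print('w4 ticks',f((257,303),.028),f((257,54),.028))
E
```

```text
stop+y [ 15.2 103.7  68. ]
stop-y [40.2 65.4 68. ]
pin [47.5 85.1 80. ]
clip+y [ 68.8 100.7  35. ]
clip-y [70.7 66.2 35. ]
screw [78.  83.9 35. ]
blk end [  1.  -45.1  48. ]
tick [25.4 41.4 28. ]
tick2 [ 23.1 121.5  28. ]
w4 ticks [25.  41.7 28. ] [ 24.4 121.7  28. ]
```

The block's end is at jig y -45.1, which puts its lead at about 64.9. That is flush with the stop's face at 64.6 to 65.4. The pin is at about 84.9 and the clip centre at about 83.7, so it is within tolerance. Handing in.

```bash
python3 -c "
from h import *
print(workorder.hand_in())"
```

```text
the job is handed in; nothing more can be done
None
```

The jig is set up and the job was handed in at about 21 s of the 48 s allowed. No verdict was reported.

**Stop:** I pushed it along the rail with closed fingertips. The force rose to about 10 N on the ramp and then fell to almost nothing. A picture then showed the pin still about 4 mm short of the notch, so I went back and nudged it until the force rose stiffly to 4.8 N.

**Block:** I pushed the block from its tail until it met the stop, with 5.5 N of contact force. That is below the roughly 12 N that would push the stop back out. I then drew the arm back so it touches nothing.

**Last checks, from the final wrist picture:**
- **Pin position:** the pin stands about 1 mm to the +y side of the click block's centre, where 3 mm is allowed. The picture is good to about 2 mm. I judged that the pin is down from the force and its position; I did not measure its lift directly.
- **Block against stop:** the block's leading end is at jig y of about 65, level with the stop's face to within about 1 mm. It sits in the channel at about x = 1 mm.
- **Other things:** the offcut and the clay figure are still on the front strip, away from where the arm worked. I did not look at the other bystanders again, but the arm's path stayed clear of them.

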